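Wedge a pine block tight in the sanding jig

ROBOT

A 7-joint arm with a two-finger parallel gripper is mounted at the origin on a cart in front of the work surface, level with it; the furniture and walls round the work are solid. World frame = base frame: x ahead of the robot, y to its left, z up, the work surface at z = 0. Lengths are in m, angles in rad, forces in N, time in s.
With the tool pointing down it reaches from about 0.425 to 0.825 m from the base axis. Payload 3.6 kg.
Tool frame: the origin (TCP) lies midway between the tips of the shut fingers; the grasp point (between the pads) lies bot.pinch_z behind it (bot.pinch_z is the distance from the TCP to the grasp point, in m); z points along the fingers, y is the line along which they close (so a half turn about z gives the same grasp; the last joint's range is limited). The gripper opens to 85 mm and grips with 20 to 120 N. Pads are 22 mm wide; open, the fingers measure 114 mm over their backs; the gripper's body (76 mm by 85 mm) begins 54 mm behind the grasp point. The pads swing forward as they close: fully open they stand 13 mm farther back than shut.
Start: joints at [-1.262, 0.615, -0.013, 1.423, 0.008, 1.103, -0.04], TCP at [0.214, 0.614, 0.231] pointing down, gripper open.
Joint ranges: [-3.12, 3.12], [-0.3, 2.06], [-1.34, 1.32], [0.26, 2.42], [-1.36, 4.5], [0.01, 1.98], [-2.84, 2.84]. Speed limits (rad/s): [2.79, 2.79, 3.14, 3.14, 3.14, 3.14, 3.14].

INTERFACE

Orientations are given as a unit quaternion [w, x, y, z].
In Python, from bench import bot, optics, job_done gives the robot as it stands.
- The arm moves only by the shell command python3 -m inch 'ROWS'. ROWS is a JSON object of lists of equal length, an entry for each row: "dr": the turn, a rotation vector about the tool's x, y, z each as a share of 6 degrees, from -1 to 1, a list of three; "delta_pos": the shift along the tool's x, y, z each as a share of 40 mm, from -1 to 1, a list of three; "fingers": the opening, from 0 (shut) to 1 (fully open). In form: {"dr": [[ax, ay, az], ...], "delta_pos": [[x, y, z], ...], "fingers": [fingers, ...]}. A call has 1 to 20 rows; each row shifts and turns the commanded pose from where the row before left it, along the tool's axes as they then stand; what a row does not reach is not made up. A row lasts 1/12 s, in which the tool goes at most 41.7 mm and 7.16 degrees, less where a joint would pass 70% of its speed; a pose out of reach is approached as far as the arm can. A call with a number of a shift or a turn outside -1 to 1 is refused whole. A call with a gripper value outside its range is refused whole. The fingers move at their own pace and stop on an object; the grip force is fixed at half the most. Time passes only in rows, so rows that do not move let the fingers close. It gives the time, the measured TCP pose, the force, the opening and the grip force at its end, in the units of the state.
- bot.state(): the state, without advancing time (a new reading comes with each control period).
- optics.get_image(name): name is "scene" or "top" or "wrist"; returns the picture (420x560x3 uint8, blue, green, red); there is no depth.
- optics.camera_params(name): a dict with "fov_y" (degrees; the focal length in pixels is half the picture's height over the tangent of half this angle, whatever the lens; pixels are square), "cx", "cy" (the principal point, pixels), "R" (3x3) and "t" (3): a world point X has camera coordinates R X + t. Camera axes: x right, y down, z forward; pixel columns grow to the right and rows downward; lengths in m; the calibration is good to about 2 mm. A picture is of the moment at which its call begins: read the wrist's pose just before it. camera_params takes no time and is no camera call; for the wrist camera it gives the pose at the moment of the call.
- job_done(): hands the job in; it is judged then, once.
The state is a dict: "time_s": time; "joint_pos": joint angles; "qd": joint speeds; "joint_torque": joint torques, N m; "ee_pos": TCP position; "tool_rot": TCP orientation; "force": force on the tool from outside, world axes, zero at the start; "wrist_torque": the same for the moment, N m; "finger_gap": finger opening in m; "grasp_force": force on a finger pad.
Only numpy, scipy, OpenCV 4.12 (cv2) and the standard library are available. Lean on these libraries where they do the work, as an engineer would, in place of code of your own. Each camera call takes 0.05 s, during which the arm holds its last target. There are 200 camera calls.

TASK

The flat pine block lies loose in the wooden jig and has to be locked for sanding. Take the long wooden wedge (leave the short one where it is), lay it on the jig's base with its thin end in the mouth of the tapering gap between the block and the slanted cleat, and tap or push it in from behind until it jams, so that the block is pinned against the jig's long fence; then let go.

Things in the scene. Friction and masses are not known exactly. Their poses are not given: they have to be found in the camera images.
- jig: Fixed wooden jig, origin at the centre of its underside. Base 300 (x) x 180 (y) mm, top 12 mm above the table; cleats on it rise to 32 mm: long fence, inner face at y = +70; end stop, inner face at x = +130; slanted cleat from x -10 to +135, inner face at 10 degrees from (-10, -44) to (135, -18), so the gap narrows to +x. Base bare from x -150 to -10. Jig +x points to world -y, within 15 degrees.
- gap_mouth (a point): Point on the jig's base top (12 mm above the table) before the gap, at jig x = -58, y = -30 mm. With the long wedge's origin here and its x axis along jig x, its thin end is in the mouth of the gap with 4 mm play or more to each side; pushing it towards jig +x drives it in. Axes as the jig's.
- gap_tight (a point): Point on the jig's base top at jig x = +60, y = -18.3 mm: where the long wedge's origin lies, its x axis along jig x, when all is jammed tight. Its thick end is then at about jig x = 0 and stands out 10 mm past the block. It slides in under less than 8 N; a push of 12 to 20 N from behind jams it, and it stays by friction. Axes as the jig's.
- block: Loose flat pine block, 75 x 120 x 22 mm, 0.12 kg, on the jig's base between fence and slanted cleat. Origin at the centre of its underside; its own y (120 mm) lies along jig x, its own x (75 mm) across. Starts 2 to 6 mm off the fence and off the end stop, up to 2 degrees askew; against the fence its origin is at jig y = +32.5 mm.
- long_wedge: Loose wooden wedge, 120 long, 40 high, 37 wide at the thick end, 16 at the blunted thin end, 0.07 kg, lying on its side. Origin: centre of the underside. Own +x to the thin end (x = +60 mm; thick end face x = -60). Face at y = +13.3 is straight and goes to the block; the -y face slopes 10 degrees (y -24 thick, -3 thin) and goes to the cleat. Pads across the middle settle at own yaw +5 degrees.
- short_wedge: Loose wooden wedge of the same height (40 mm) and end widths (37 and 16 mm) but only 65 mm long; not wanted, to be left where it is. Origin at the centre of its underside, own +x towards its thin end.
Not all that is in view belongs to the job. Leave any orange look-alike of the long_wedge alone.

How it is judged:
By the outcome, as a careful person would: the job done as asked, in the order asked, and still so for the second after the job is handed in, with the robot touching nothing.
It also fails if it takes over 48 s, if anything falls off the work surface, if the arm or the gripper's body presses on something with over 40 N, if the wrist force passes 120 N, or if a joint passes its speed limit or range.

## Working session

There is one attempt and no reset: what is moved stays moved. The work goes in short steps, Python scripts to look and compute and a shell command to move; the robot and the scene stay as the last step left them, time stands still between calls to the robot, and variables do not carry over. Pictures are saved under pics/ and viewed, at most 10 in all, crops included, and the job is handed in when it is done.

```bash
mkdir -p pics; ls; python3 - <<'E'
from bench import bot, optics
import cv2
s=bot.state();print(s,bot.pinch_z)
for n in("scene","top"):
    cv2.imwrite(f"pics/{n}0.png",optics.get_image(n));print(n,optics.camera_params(n))
E
```

```text
pics
{'time_s': 0.0, 'joint_pos': array([-1.26248966,  0.61593932, -0.01261031,  1.42496815,  0.00812481,
        1.10338891, -0.04040257]), 'qd': array([ 0.00054677, -0.00016869,  0.00030585, -0.00056604,  0.00096278,
       -0.00058285, -0.00100989]), 'joint_torque': array([-1.11147631e-04, -4.69210696e+01,  2.59359134e-01, -1.71030951e+01,
        1.00613982e-02,  9.67697008e-03,  8.42580619e-06]), 'ee_pos': array([0.21332206, 0.6131575 , 0.23010219]), 'tool_rot': array([-1.88576819e-04,  1.66587537e-01,  9.86025777e-01, -1.31306329e-03]), 'force': array([-0.66201641, -0.21042002,  0.30110823]), 'wrist_torque': array([-0.03363366,  0.00116236, -0.0450228 ]), 'grasp_force': 0.0, 'finger_gap': 0.08539298252022921} 0.0187
scene {'fov_y': 53.65417199860648, 'cx': 280.7169129142327, 'cy': 207.7315199785279, 'R': array([[ 0.80416637, -0.59399208,  0.02213266],
       [-0.34099498, -0.49150895, -0.80133725],
       [ 0.48686638,  0.63686134, -0.59780328]]), 't': array([-0.34504237,  0.30554287,  0.67888772])}
top {'fov_y': 45.66536480461943, 'cx': 270.2770325489106, 'cy': 214.53031533529318, 'R': array([[ 0.00702222, -0.99987406, -0.01423231],
       [-0.9972954 , -0.00596139, -0.07325533],
       [ 0.07316126,  0.01470824, -0.99721166]]), 't': array([0.13782359, 0.56124315, 1.11847436])}
```

View pics/top0.png

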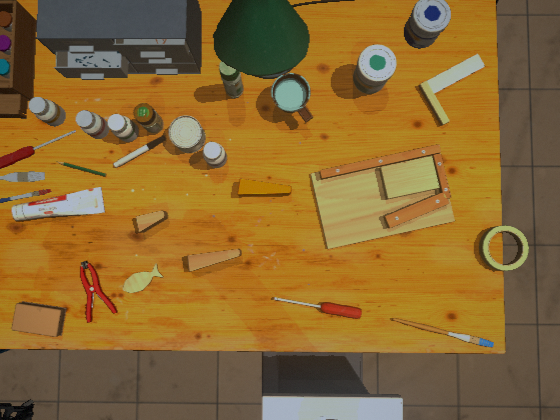

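View pics/scene0.png

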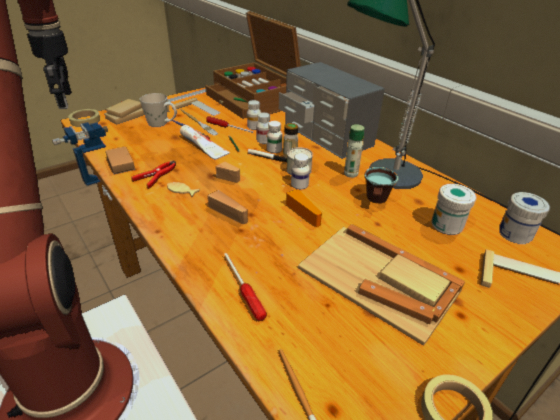

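Candidates for the long wedge in the top view: the brown wedge (213,259), the orange look-alike (265,187), the short brown wedge (150,221) and the brown block (38,319). By the description it is (213,259), which I'll check in a crop next to the jig.

```bash
python3 - <<'E'
import cv2,numpy as np
im=cv2.imread("pics/top0.png")
a=cv2.resize(im[235:285,170:260],None,fx=5,fy=5,interpolation=cv2.INTER_CUBIC)  #450x250
b=cv2.resize(im[140:255,305:460],None,fx=5,fy=5,interpolation=cv2.INTER_CUBIC)[:, :] #775x575
b=cv2.resize(im[142:250,306:458],None,fx=3.2,fy=3.2,interpolation=cv2.INTER_CUBIC)
o=np.zeros((600,800,3),np.uint8);o[:250,:450]=a;o[252:252+b.shape[0],:b.shape[1]]=b
cv2.imwrite("pics/crop1.png",o)
E
```

```text
(no output)
```

View pics/crop1.png

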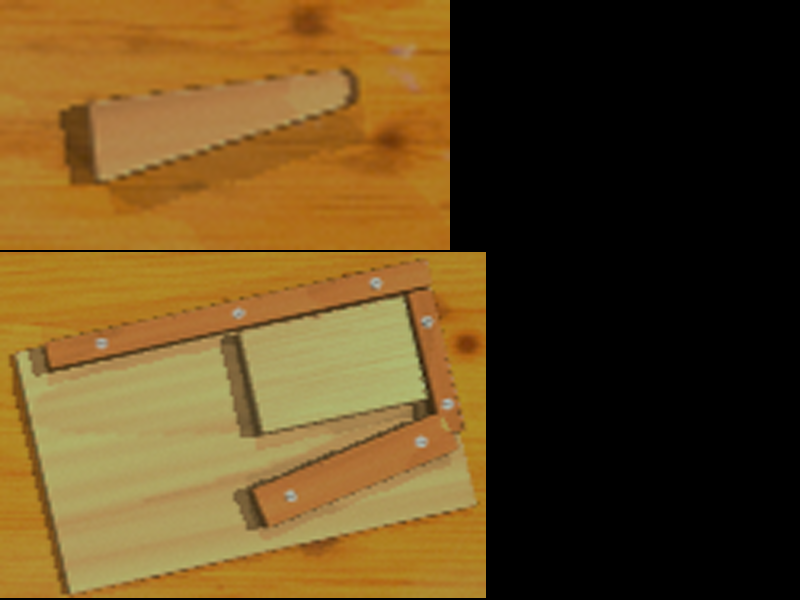

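The crop shows the brown long wedge, with its thick end at left (crop 95,140), thin end at right (350,87) and straight face up. It needs almost no turn. The block and cleats are as described. Now I'll measure.

```bash
cat > h.py <<'E'
import numpy as np
from scipy.spatial.transform import Rotation as Rn
def ray(uv,z,P):
    f=210/np.tan(np.radians(P["fov_y"]/2)); R=np.array(P["R"]);c=-R.T@P["t"]
    uv=np.atleast_2d(uv).astype(float)
    d=np.c_[(uv[:,0]-P["cx"])/f,(uv[:,1]-P["cy"])/f,np.ones(len(uv))]@R
    return (c+d*((z-c[2])/d[:,2])[:,None])[:,:2]
def fit(model,world):  # rigid 2D: world = R model + t
    m,w=np.array(model),np.array(world);mc,wc=m.mean(0),w.mean(0)
    a,b=(m-mc)@[1,1j],(w-wc)@[1,1j]
    th=np.angle(np.sum(np.conj(a)*b));c,s=np.cos(th),np.sin(th);R=np.array([[c,-s],[s,c]])
    t=wc-R@mc; return th,t,np.linalg.norm(m@R.T+t-w,axis=1)
def R2(th): c,s=np.cos(th),np.sin(th); return np.array([[c,-s],[s,c]])
def pose(s):
    w,x,y,z=s["tool_rot"]; return Rn.from_quat([x,y,z,w])
E
python3 - <<'E'
from h import *
from bench import optics,bot
P=optics.camera_params("top")
def px(a,k,o): return (np.array(a)+.5)/k-.5+o
w=px([(93,102),(98,182),(345,69),(354,105)],5,(170,235))
th,t,e=fit([(-60,13.3),(-60,-24),(60,13.3),(60,-3)],ray(w,.04,P)*1000);print("wedge",np.degrees(th),t,e)
b=px([(13,353-252),(67,593-252),(475,503-252)],3.2,(306,142))
q=px([(429,260-252),(47,370-252)],3.2,(306,142))
W=np.r_[ray(b,.012,P)]*1000
th,t,e=fit([(-150,90),(-150,-90),(150,-90)],W);print("jig",np.degrees(th),t,e)
def tj(p):return (p-t)@R2(th)
print("fence inner left",tj(ray(q,.032,P)*1000))
k=px([(405,295-252),(240,335-252),(258,436-252),(427,402-252)],3.2,(306,142)); print("block",tj(ray(k,.034,P)*1000))
k=px([(252,488-252),(440,418-252),(408,293-252),(408,293-252)],3.2,(306,142)); print("cleat",tj(ray(k,.032,P)*1000))
for n,p in(("mouth",(-58,-30)),("tight",(60,-18.3))): print(n,R2(th)@p+t)
s=bot.state();r=pose(s);print(r.as_matrix().round(3))
E
```

```text
wedge -82.48539175499415 [461.91865022 266.26846631] [3.03523637 1.50407969 3.11849494 1.05184859]
jig -77.0862233952295 [ 604.67149816 -114.23991433] [1.77586487 1.06347598 0.96988123]
fence inner left [[ 152.29400734   86.0351122 ]
 [-130.28335767   68.49039866]]
block [[128.97142676  65.05574882]
 [  8.45465932  62.73996317]
 [  4.08574963 -10.03700393]
 [125.73810594 -12.51212146]]
cleat [[ -8.15475907 -44.85599412]
 [132.60761569 -25.44909849]
 [132.0812665   66.22863883]
 [132.0812665   66.22863883]]
mouth [562.46817327 -64.41141477]
tight [ 600.24342045 -176.81212963]
[[-0.944  0.329 -0.001]
 [ 0.329  0.944 -0.002]
 [-0.    -0.002 -1.   ]]
```

```bash
python3 -m inch '{"dr":[[0,0,0],[0,0,0],[0,0,0],[0,0,0],[0,0,0],[0,0,0],[0,0,0],[0,0,0],[0,0,0],[0,0,0],[0,0,0],[0,0,0],[0,0,0],[0,0,0]],"delta_pos":[[-0.6,-0.42,0.15],[-0.65,-0.46,0.15],[-0.65,-0.46,0.15],[-0.65,-0.46,0.15],[-0.65,-0.46,0.15],[-0.65,-0.46,0.15],[-0.65,-0.46,0.15],[-0.65,-0.46,0.15],[-0.65,-0.46,0.15],[-0.65,-0.46,0.15],[-0.65,-0.46,0.15],[-0.65,-0.46,0.15],[-0.65,-0.46,0.15],[-0.33,-0.21,0.05]],"fingers":[1,1,1,1,1,1,1,1,1,1,1,1,1,1]}'
python3 -m inch '{"dr":[[0,0,0.97],[0,0,0.97],[0,0,0.97],[0,0,0.97],[0,0,0.97],[0,0,0.97],[0,0,0.97],[0,0,0.97],[0,0,0.97],[0,0,0.97],[0,0,0],[0,0,0]],"delta_pos":[[0,0,0],[0,0,0],[0,0,0],[0,0,0],[0,0,0],[0,0,0],[0,0,0],[0,0,0],[0,0,0],[0,0,0],[0,0,0],[0,0,0]],"fingers":[1,1,1,1,1,1,1,1,1,1,1,1]}'
python3 - <<'E'
from h import *
from bench import bot,optics
import cv2
s=bot.state();P=optics.camera_params("wrist");im=optics.get_image("wrist");cv2.imwrite("pics/wr1.png",im)
np.save("P1.npy",P,allow_pickle=True);print(pose(s).as_matrix().round(3),s["ee_pos"],P)
E
```

```text
time_s: 1.27
ee_pos: [0.4645, 0.2614, 0.1501]
tool_rot: [0.0, 0.17, 0.986, -0.002]
force: [-0.0, -1.1, 0.1]
finger_gap: 0.0856
grasp_force: 0.0
time_s: 2.27
ee_pos: [0.4622, 0.2669, 0.151]
tool_rot: [-0.0, 0.624, 0.781, -0.0]
force: [0.3, -0.7, 0.2]
finger_gap: 0.0855
grasp_force: 0.0
[[-0.221  0.975 -0.001]
 [ 0.975  0.221 -0.001]
 [-0.001 -0.001 -1.   ]] [0.46219795 0.26686146 0.15096958] {'fov_y': 60.552401344302886, 'cx': 283.0215306397286, 'cy': 208.6316377835044, 'R': array([[ 9.75304222e-01,  2.20865372e-01, -4.01529727e-04],
       [ 2.10824921e-01, -9.30422295e-01,  2.99778594e-01],
       [ 6.58371184e-02, -2.92459981e-01, -9.54008718e-01]]), 't': array([-0.50815099,  0.13621253,  0.35048077])}
```

View pics/wr1.png

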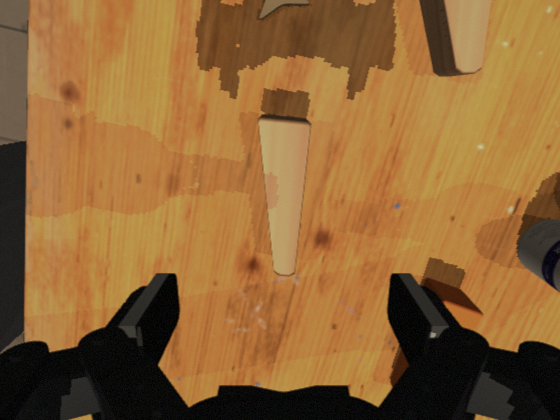

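The wrist view shows the wedge's top corners at about (259,121), (311,123), (296,270) and (274,270).

```bash
python3 - <<'E'
from h import *
import cv2
P=np.load("P1.npy",allow_pickle=True).item();im=cv2.imread("pics/wr1.png")
hsv=cv2.cvtColor(im,cv2.COLOR_BGR2HSV);print(hsv[190,285],hsv[130,285],hsv[200,340],hsv[118,285])
w=[(259,121),(311,123),(274,270),(296,270)]
th,t,e=fit([(-60,-24),(-60,13.3),(60,-3),(60,13.3)],ray(w,.04,P)*1000);print(np.degrees(th),t,e,ray(w,.04,P)*1000)
# straight side lines by gradient across rows
g=cv2.cvtColor(im,cv2.COLOR_BGR2HSV)[:,:,1].astype(float)
L=[];Rr=[]
for v in range(140,255,5):
    d=np.diff(cv2.GaussianBlur(g,(3,3),0)[v]); L.append((250+np.argmin(d[250:280])+.5,v));Rr.append((290+np.argmax(d[290:320])+.5,v))
for A in(L,Rr):
    q=ray(A,.04,P)*1000
    k=np.polyfit(q[:,1],q[:,0],1);k=np.polyfit(*(lambda m:(q[m,1],q[m,0]))(abs(np.polyval(k,q[:,1])-q[:,0])<2),1)
    print("edge yaw",np.degrees(np.arctan2(-1,-k[0])),"x at y=267:",np.polyval(k,267))
E
```

```text
[ 18 113 189] [ 19 117 189] [ 15 170 183] [ 15 140  51]
-81.97716139383262 [461.47186812 270.067889  ] [4.94391617 3.15947633 3.37122911 4.66536124] [[431.31602948 321.60235834]
 [466.41707575 328.18095218]
 [465.51145354 213.31947038]
 [482.24682871 217.11294796]]
edge yaw -72.20633994688795 x at y=267: 447.7902344252352
edge yaw -82.36667047789632 x at y=267: 474.33143450142654
```

Pose confirmed: the wedge centre is within 1–2 mm of the TCP and the yaw matches. Descend and grip.

```bash
python3 -m inch '{"dr":[[0,0,0],[0,0,0],[0,0,0],[0,0,0],[0,0,0],[0,0,0],[0,0,0],[0,0,0],[0,0,0],[0,0,0],[0,0,0],[0,0,0],[0,0,0],[0,0,0],[0,0,0],[0,0,0]],"delta_pos":[[0,-0.02,0.7],[0,0,0.7],[0,0,0.7],[0,0,0.7],[0,0,0.5],[0,0,0.2],[0,0,0],[0,0,0],[0,0,0],[0,0,0],[0,0,0],[0,0,0],[0,0,0],[0,0,0],[0,0,0],[0,0,0]],"fingers":[1,1,1,1,1,1,1,1,0,0,0,0,0,0,0,0]}'
```

```text
time_s: 3.65
ee_pos: [0.4622, 0.267, 0.0122]
tool_rot: [0.0, 0.625, 0.781, 0.001]
force: [-0.7, -0.2, 6.2]
finger_gap: 0.026
grasp_force: 58.6
```

```bash
python3 -m inch '{"dr":[[0,0,0],[0,0,0],[0,0,0],[0,0,0],[0,0,0],[0,0,0],[0,0,0],[0,0,0],[0,0,0],[0,0,0],[0,0,0],[0,0,0],[0,0,0],[0,0,0],[0,0,0],[0,0,0],[0,0,-0.87],[0,0,0],[0,0,0],[0,0,0]],"delta_pos":[[0,0,-0.3],[0,0,-0.8],[0,0,-0.8],[0,0,-0.5],[-0.6,0.05,0],[-0.8,0.05,0],[-0.8,0.05,0],[-0.8,0.05,0],[-0.8,0.05,0],[-0.8,0.06,0],[-0.8,0.06,0],[-0.8,0.06,0],[-0.8,0.06,0],[-0.8,0.06,0],[-0.5,0.06,0],[-0.2,0.06,0],[0,0,0],[0,0,0],[0,0,0],[0,0,0]],"fingers":[0,0,0,0,0,0,0,0,0,0,0,0,0,0,0,0,0,0,0,0]}'
python3 - <<'E'
from h import *
from bench import bot,optics
import cv2
s=bot.state();P=optics.camera_params("wrist");im=optics.get_image("wrist");cv2.imwrite("pics/wr2.png",im)
cv2.imwrite("pics/top2.png",optics.get_image("top"))
np.save("P2.npy",P,allow_pickle=True);print(pose(s).as_matrix().round(3),s["ee_pos"],s["finger_gap"])
E
```

```text
time_s: 5.32
ee_pos: [0.5619, -0.0575, 0.1071]
tool_rot: [-0.001, 0.589, 0.808, 0.0]
force: [0.2, 0.5, -0.1]
finger_gap: 0.0261
grasp_force: 58.8
[[-0.307  0.952 -0.001]
 [ 0.952  0.307  0.001]
 [ 0.001 -0.    -1.   ]] [ 0.56185781 -0.05750568  0.10713429] 0.026145335749401633
```

View pics/wr2.png

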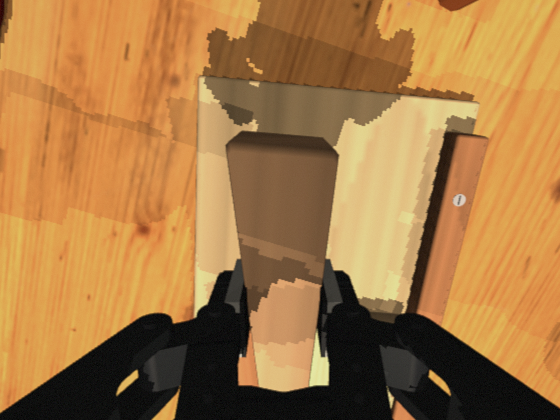

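The wrist view shows the wedge held straight, with its thick end at rows 133–155. The jig base's rear corners are at (200,77) and (477,102), the left side edge runs down to (195,300), and the fence's inner top edge starts at (447,134).

```bash
python3 - <<'E'
from h import *
P=np.load("P2.npy",allow_pickle=True).item()
q=ray([(200,77),(477,102),(195,300)],.012,P)*1000;f=ray([(447,134),(417,312)],.032,P)*1000
print(q,np.linalg.norm(q[1]-q[0]),f)
yaw=lambda a,b:np.degrees(np.arctan2(*(b-a)[::-1]))
print("rear edge",yaw(q[1],q[0])+90,"side",yaw(q[0],q[2]),"fence",yaw(f[0],f[1]))
th=np.radians(-77.1)
for a,m in((q[0],(-150,-90)),(q[1],(-150,90))): print(a-R2(th)@m)
t0=np.array([604.67,-114.24]); print((q-t0)@R2(th),(f-t0)@R2(th))
w=ray([(228,150),(337,157)],.107-.012+.04,P)*1000; w2=ray([(240,255),(326,262)],.135,P)*1000
print("wedge thick in jig",(w-t0)@R2(th),(w2-t0)@R2(th))
E
```

```text
[[ 484.32412773   10.12030011]
 [ 654.90800182   49.40958258]
 [ 518.73138157 -144.35897647]] 175.05000946707304 [[636.37565665  24.56024793]
 [669.63298689 -92.81762697]]
rear edge -77.02969417950803 side -77.4434409756397 fence -74.18068600110975
[ 605.54015261 -116.00136858]
[ 600.66701174 -116.89710699]
[[-148.08882459  -89.54503474]
 [-148.30362281   85.50484294]
 [  10.17300294  -90.49369532]] [[-128.2188039    61.89261519]
 [  -6.37870356   68.10594594]]
wedge thick in jig [[-123.40425548  -53.17759394]
 [-124.17933985  -18.3940991 ]] [[-87.35299385 -47.53237587]
 [-87.2791453  -17.40902709]]
```

```bash
python3 -m inch '{"dr":[[0,0,0],[0,0,0],[0,0,0],[0,0,0],[0,0,0],[0,0,0],[0,0,0],[0,0,0],[0,0,0]],"delta_pos":[[0,0,0.5],[0,0,0.6],[0,0,0.5],[0,0,0.3],[0,0,0.13],[0,0,0],[-0.26,-0.02,0],[-0.26,-0.02,0],[0,0,0]],"fingers":[0,0,0,0,0,0,0,0,0]}'
python3 - <<'E'
from bench import optics
import cv2
im=optics.get_image("top");cv2.imwrite("pics/top3.png",cv2.resize(im[130:265,290:470],None,fx=4.4,fy=4.4,interpolation=cv2.INTER_CUBIC))
E
```

```text
time_s: 6.17
ee_pos: [0.5686, -0.0844, 0.0274]
tool_rot: [0.003, 0.591, 0.807, -0.001]
force: [-1.2, -0.6, -0.3]
finger_gap: 0.0262
grasp_force: 59.0
```

View pics/top3.png

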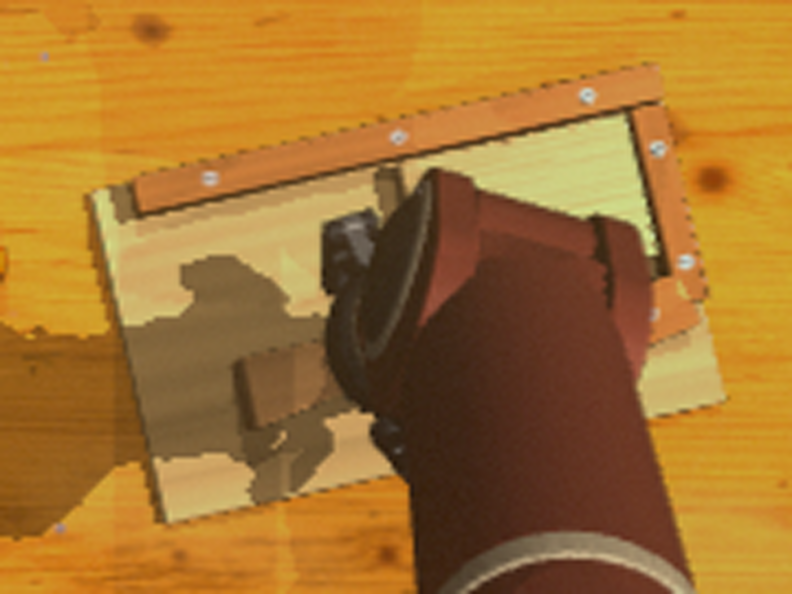

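The top view shows the wedge's thick end at (240,395) on the base, with the rest hidden under the arm. The pose numbers put the thin end in the mouth with little side force. Lower 3 mm, release, lift and back off.

```bash
python3 -m inch '{"dr":[[0,0,0],[0,0,0],[0,0,0],[0,0,0],[0,0,0],[0,0,0],[0,0,0],[0,0,0],[0,0,0],[0,0,0.83],[0,0,0],[0,0,0],[0,0,0],[0,0,0],[0,0,0],[0,0,0]],"delta_pos":[[0,0,0.07],[0,0,0],[0,0,0],[0,0,0],[0,0,0],[0,0,0],[0,0,-0.4],[0,0,-0.8],[0,0,-0.5],[0,0,0],[0.6,-0.03,0],[0.7,-0.03,0],[0.7,-0.03,0],[0.3,-0.03,0],[0,0,0],[0,0,0]],"fingers":[0,0,0.6,0.6,0.6,0.6,0.6,0.6,0.6,0.6,0,0,0,0,0,0]}'
python3 - <<'E'
from h import *
from bench import bot,optics
import cv2
s=bot.state();P=optics.camera_params("wrist");im=optics.get_image("top");im2=optics.get_image("wrist")
np.save("P4.npy",P,allow_pickle=True);cv2.imwrite("pics/top4r.png",im)
a=cv2.resize(im[130:265,290:470],None,fx=2.9,fy=2.9,interpolation=cv2.INTER_CUBIC)
o=np.zeros((600,800,3),np.uint8);o[:a.shape[0],:a.shape[1]]=a;b=cv2.resize(im2,(270,202));o[392:594,:270]=b
cv2.imwrite("pics/c4.png",o);print(pose(s).as_matrix().round(3),s["ee_pos"],s["finger_gap"])
E
```

```text
time_s: 7.55
ee_pos: [0.542, 0.0089, 0.0913]
tool_rot: [0.0, 0.623, 0.782, -0.0]
force: [0.3, -1.8, 0.2]
finger_gap: -0.0001
grasp_force: 0.0
[[-0.224  0.975  0.   ]
 [ 0.975  0.224 -0.001]
 [-0.001  0.    -1.   ]] [0.54199857 0.00885958 0.09128492] -0.00011605912704222092
```

View pics/c4.png

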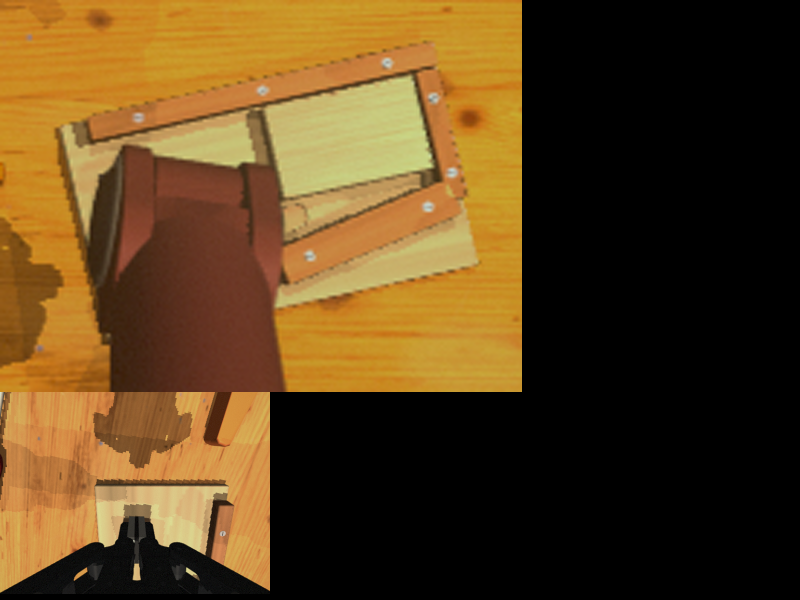

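The thin end (297,216) lies in the gap between block and cleat, and the shut fingers are behind the thick end. Lower and push.

```bash
python3 -m inch '{"dr":[[0,0,0],[0,0,0],[0,0,0],[0,0,0],[0,0,0],[0,0,0],[0,0,0],[0,0,0],[0,0,0],[0,0,0],[0,0,0],[0,0,0],[0,0,0],[0,0,0],[0,0,0],[0,0,0],[0,0,0]],"delta_pos":[[0,0,0.5],[0,0,0.7],[0,0,0.42],[0,0,0.1],[0,0,0],[-0.2,0.01,0],[-0.2,0.01,0],[-0.2,0.02,0],[-0.2,0.02,0],[-0.2,0.02,0],[-0.2,0.02,0],[-0.2,0.03,0],[-0.2,0.03,0],[-0.2,0.03,0],[-0.2,0.03,0],[0,0,0],[0,0,0]],"fingers":[0,0,0,0,0,0,0,0,0,0,0,0,0,0,0,0,0]}'
python3 - <<'E'
from h import *
from bench import bot
s=bot.state();p=s["ee_pos"][:2]*1000-[604.5,-115.5];print(p@R2(np.radians(-77.1)),s["force"][:2]@R2(np.radians(-77.1)))
E
```

```text
time_s: 9.07
ee_pos: [0.5683, -0.0679, 0.0224]
tool_rot: [0.0, 0.624, 0.781, -0.0]
force: [0.0, -0.2, -0.9]
finger_gap: -0.0002
grasp_force: 0.0
[-54.48542398 -24.60755759] [ 0.20904811 -0.04128729]
```

```bash
cat > r.py <<'E'
from h import *
from bench import bot
s=bot.state();p=s["ee_pos"][:2]*1000-[604.5,-115.5];print("jig xy",p@R2(np.radians(-77.1)),"F",s["force"][:2]@R2(np.radians(-77.1)))
E
python3 -m inch '{"dr":[[0,0,0],[0,0,0],[0,0,0],[0,0,0],[0,0,0],[0,0,0],[0,0,0]],"delta_pos":[[-0.12,0.02,0],[-0.12,0.02,0],[-0.12,0.02,0],[-0.12,0.02,0],[-0.12,0.02,0],[-0.12,0.01,0],[0,0,0]],"fingers":[0,0,0,0,0,0,0]}'; python3 r.py
```

```text
time_s: 9.65
ee_pos: [0.5793, -0.0959, 0.0225]
tool_rot: [0.001, 0.624, 0.781, -0.0]
force: [-0.1, -0.1, 0.2]
finger_gap: -0.0001
grasp_force: 0.0
jig xy [-24.75447752 -20.16725112] F [ 0.0988397  -0.14246519]
```

```bash
python3 -m inch '{"dr":[[0,0,0],[0,0,0],[0,0,0],[0,0,0],[0,0,0]],"delta_pos":[[-0.08,0,0],[-0.07,0,0],[-0.05,0,0],[-0.04,0,0],[0,0,0]],"fingers":[0,0,0,0,0]}'; python3 r.py
```

```text
time_s: 10.07
ee_pos: [0.5812, -0.104, 0.0225]
tool_rot: [0.0, 0.624, 0.782, -0.0]
force: [-0.3, 0.3, -0.5]
finger_gap: -0.0002
grasp_force: 0.0
jig xy [-16.43920631 -20.16500662] F [-0.35713723 -0.19876762]
```

```bash
python3 -m inch '{"dr":[[0,0,0],[0,0,0],[0,0,0],[0,0,0]],"delta_pos":[[-0.05,0,0],[-0.05,0,0],[-0.05,0,0],[0,0,0]],"fingers":[0,0,0,0]}'; python3 r.py
python3 - <<'E'
from bench import optics
import cv2
im=optics.get_image("top");cv2.imwrite("pics/top5.png",cv2.resize(im[130:265,290:470],None,fx=4.4,fy=4.4,interpolation=cv2.INTER_CUBIC))
E
```

```text
time_s: 10.4
ee_pos: [0.5825, -0.1091, 0.0225]
tool_rot: [-0.0, 0.624, 0.782, 0.0]
force: [-0.6, 0.9, 0.8]
finger_gap: -0.0001
grasp_force: 0.7
jig xy [-11.10650053 -20.04868753] F [-1.03823684 -0.40227218]
```

View pics/top5.png

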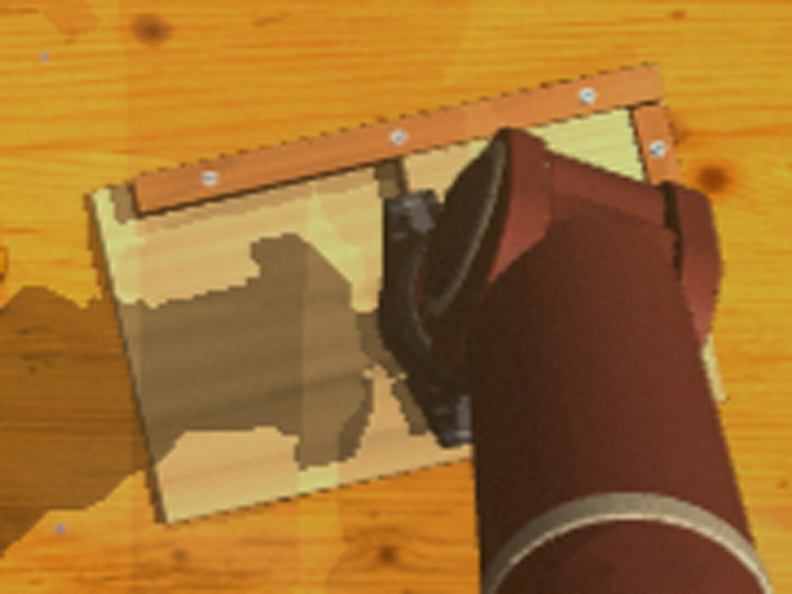

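The arm hides the wedge, but the force is beginning to rise. Keep pushing in small steps.

```bash
for i in 1; do :; done; python3 -m inch '{"dr":[[0,0,0],[0,0,0],[0,0,0]],"delta_pos":[[-0.05,0,0],[-0.05,0,0],[0,0,0]],"fingers":[0,0,0]}'; python3 r.py;  python3 -m inch '{"dr":[[0,0,0],[0,0,0],[0,0,0]],"delta_pos":[[-0.04,0,0],[-0.04,0,0],[0,0,0]],"fingers":[0,0,0]}'; python3 r.py
```

```text
time_s: 10.7
ee_pos: [0.5824, -0.1091, 0.0225]
tool_rot: [-0.003, 0.623, 0.783, 0.001]
force: [-2.8, 6.7, 3.8]
finger_gap: -0.0
grasp_force: 3.7
jig xy [-11.15101383 -20.12701518] F [-7.10576911 -1.19537011]
time_s: 10.95
ee_pos: [0.5824, -0.1091, 0.0226]
tool_rot: [-0.005, 0.622, 0.783, 0.002]
force: [-4.5, 11.2, 7.5]
finger_gap: 0.0001
grasp_force: 5.8
jig xy [-11.20113221 -20.15224365] F [-11.90652182  -1.93221229]
```

It stops at the expected depth. Press on to about 18 N.

```bash
python3 -m inch '{"dr":[[0,0,0],[0,0,0],[0,0,0],[0,0,0]],"delta_pos":[[-0.04,0,0],[-0.04,0,0],[-0.03,0,0],[0,0,0]],"fingers":[0,0,0,0]}'; python3 r.py
```

```text
time_s: 11.28
ee_pos: [0.5822, -0.109, 0.0226]
tool_rot: [-0.008, 0.621, 0.784, 0.003]
force: [-5.8, 16.3, 12.0]
finger_gap: 0.0002
grasp_force: 8.8
jig xy [-11.26962342 -20.27688827] F [-17.15728635  -2.05165179]
```

Now back off straight, lift clear, move aside and check.

```bash
python3 -m inch '{"dr":[[0,0,0],[0,0,0],[0,0,0],[0,0,0],[0,0,0],[0,0,0],[0,0,0],[0,0,0],[0,0,0],[0,0,0],[0,0,0],[0,0,0],[0,0,0],[0,0,0],[0,0,0]],"delta_pos":[[-0.03,0,0],[0,0,0],[0.2,0,0],[0.4,0,0],[0.6,0,0],[0.4,0,-0.4],[0,0,-0.8],[0,0,-0.8],[0,0,-0.8],[0.8,0,0],[0.8,0,0],[0.8,0,0],[0.8,0,0],[0.6,0,0],[0,0,0]],"fingers":[0,0,0,0,0,0,0,0,0,0,0,0,0,0,0]}'
python3 - <<'E'
from bench import optics
import cv2
im=optics.get_image("top");cv2.imwrite("pics/top6r.png",im);cv2.imwrite("pics/top6.png",cv2.resize(im[130:265,290:470],None,fx=4.4,fy=4.4,interpolation=cv2.INTER_CUBIC))
E
```

```text
time_s: 12.53
ee_pos: [0.5361, 0.0959, 0.1344]
tool_rot: [-0.001, 0.62, 0.785, 0.002]
force: [0.2, 0.7, 0.5]
finger_gap: 0.0
grasp_force: 0.0
```

View pics/top6.png

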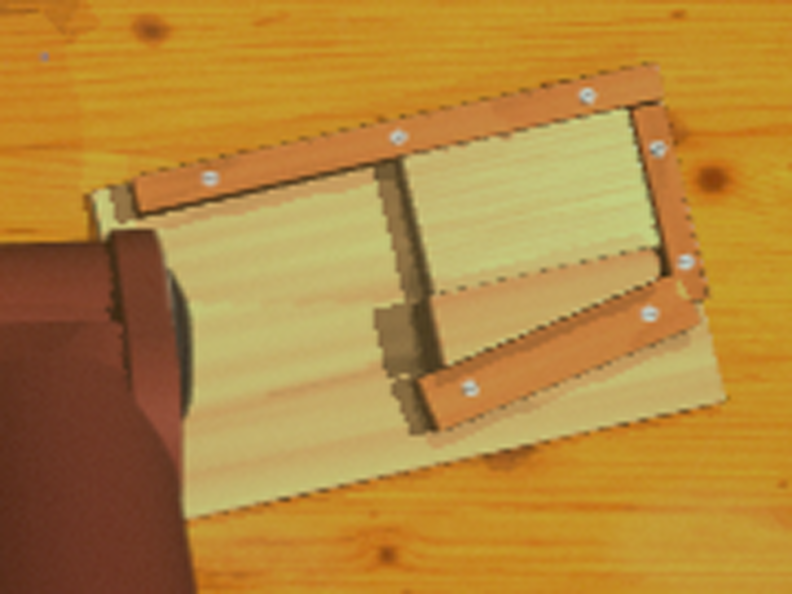

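The wedge sits tight between block and cleat, with its thick end at (440,330) and its thin end at (658,265). The block lies flat against the fence, and the robot is clear.

```bash
python3 -c "
from bench import job_done
print(job_done())"
```

```text
the job is handed in; nothing more can be done
None
```

The long wedge is jammed in the gap after a push of about 17 N, the block is pinned flat against the long fence, the robot is clear, and the job was handed in at about 12.6 s.

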